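# Find the loose plug and mark it

### The arm

A 6-joint arm with a two-finger parallel gripper is mounted at the origin on a cart in front of the work surface, level with it; the furniture and walls round the work are solid. World frame = base frame: x ahead of the robot, y to its left, z up, the work surface at z = 0. Lengths are in mm, angles in rad, forces in N, time in s.
With the tool pointing down it reaches from about 275 to 750 mm from the base axis. Payload 10.2 kg.
Tool frame: the origin (TCP) lies between the finger pads; the fingertips stand 17 mm ahead of it and the grasp point (between the pads) lies 2 mm behind it; y points along the fingers, x is the direction in which the jaws open and shut, and the axes are right-handed (so a half turn about y gives the same grasp; the last joint's range is limited). The gripper opens to 85 mm and grips with 20 to 120 N. Pads are 22 mm wide; open, the fingers measure 114 mm over their backs; the gripper's body (76 mm by 85 mm) begins 54 mm behind the grasp point. The pads swing forward as they close: fully open they stand 13 mm farther back than shut.
Start: joints at [-1.542, 0.313, 1.498, -0, 1.331, -0.223], TCP at [130.789, -508.454, 248.294] pointing down, gripper open.
Joint ranges: [-2.94, 2.94], [-0.97, 2.17], [0.19, 2.56], [-1.23, 4.37], [0.02, 3.11], [-2.88, 2.88]. Speed limits (rad/s): [2.39, 2.39, 3.01, 3.14, 3.14, 3.14].

### API

Orientations are given as a unit quaternion [w, x, y, z].
In Python, from rig import ctrl gives the robot as it stands.
- The arm moves only by the tool jog_arm, never from a script. Its argument "targets" is a list of rows, each an object with "offset": the shift along the tool's x, y, z in m, a list of three; "yaw": the turn about the tool's y in rad. In form: [{"offset": [dx, dy, dz], "yaw": yaw}, ...]. A call has 1 to 12 rows; each row is the pose to reach, as a shift and turn from the pose measured when the call began, along the tool's axes at that moment; what a row does not reach only later rows make up. A row lasts 1/12 s, in which the tool goes at most 41.7 mm and 7.16 degrees, less where a joint would pass 70% of its speed; a pose out of reach is approached as far as the arm can. A call with a gripper value outside its range is refused whole. "fingers" is the finger opening in m, from 0 to 0.0854, set as the call begins (left out, the last holds). The fingers move at their own pace and stop on an object; "grip_force" is the grip in N (left out, the last holds). Time passes only in rows, so rows that repeat a pose let the fingers close. It gives the time, the measured TCP pose, the force and the opening at its end, in the units of the state.
- ctrl.sense(): the state, without advancing time (a new reading comes with each control period).
- ctrl.capture(name): name is "side" or "top"; returns a dict with "img" (420x560x3 uint8, red, green, blue), "intrinsics" (3x3 intrinsics, pixels), "T" (4x4, takes a point from camera to world coordinates). Camera axes: x right, y up, looking along -z (the intrinsics and any distortion apply to the point x, -y, -z); pixel columns grow to the right and rows downward; lengths in mm; the calibration is good to about 2 mm. A picture is of the moment at which its call begins. There is no depth.
- ctrl.finish_job(): hands the job in, once; it reports no verdict.
Trained networks look in the newest picture that a camera, given by its name, has taken for a name from the list of things; names that differ only in an ending like _2 or _b are one class to them, and where a whole thing is asked for, a point or a joint stands for the part that bears it (a point fixed in the world has none). Each returns a list of dicts, best first, with "score" (0 to 1); they miss things now and then, are a little off and sometimes report something else, mostly with a low value. They report only what shows in the picture. A call takes as long as a camera call.
- ctrl.boxes_of(camera, target): "box" ([left, top, right, bottom] in pixels, round what is visible of it).
- ctrl.regions_of(camera, target): "region" (420x560 bool, what is visible of it) and "box" ([left, top, right, bottom] in pixels, round what is visible of it).
The state is a dict: "time_s": time; "joints": joint angles; "dq": joint speeds; "tau": joint torques, N m; "eef_pos": TCP position; "ee_rot": TCP orientation; "force": force on the tool from outside, world axes, zero at the start; "wrist_torque": the same for the moment, N m; "grip_width": opening from 0.0 (shut) to 1.0 (fully open).
Only numpy, scipy, OpenCV 4.12 (cv2) and the standard library are available. Lean on these libraries where they do the work, as an engineer would, in place of code of your own. Each camera call takes 0.05 s, during which the arm holds its last target.

### The job

One of the three bar-handled screw plugs on the manifold was left loose. Try each handle clockwise with a light hand to find the one that gives and turn that one fully home until it comes up hard; then take the mallet and knock the marker pin behind that plug fully down, leaving the other two pins up. Work the pins only with the mallet, leave the glassware where it stands, and stand the mallet back on its face on the bench.

Things in the scene. Friction and masses are not known exactly. Their poses are not given: they have to be found in the camera images.
- rail: Flat aluminium base plate 170 x 400 x 10 mm fixed on the bench; origin at the centre of its underside, x to its back, y along its length. It carries three alike grey blocks side by side, 125 mm apart along y, in any order. Each block is 100 mm wide with a front face that slopes up and back (29 deg from level) and a flat ledge behind it, 120 mm above the bench.
- plug_a_grip (a point): Centre of the bar handle of screw plug a: a dark steel bar 70 x 14 x 34 mm (x length, y thickness, z along the plug's axis), on a short stem on the sloping front of block a. z is the axis it turns about, pointing out of the face: it leans 29 deg (0.5 rad) from vertical towards the plate's front (-x). The bar's outer edge is 17 mm farther out, its inner edge 17 mm farther in, and the face of the flange 37 mm farther in.
- plug_a_end (a point): One end of the bar handle of plug a, on its long centre line, 35 mm from the axis.
- plug_a (a joint): Angle of plug a's handle in rad; it grows clockwise as seen by someone facing the plug. It starts anywhere from -0.9 to -0.5, tight or loose alike, so the angle does not tell which is loose. A tight plug does not move for any torque up to some 5 N m; the loose one drags with only 0.1 to 0.2 N m, stays where it is left, and comes up hard within 0.9 rad (1 N m there means home).
- pin_a_top (a point): Centre of the top of marker pin a, an upright steel pin (stem 16 mm, head 26 mm across and 8 mm thick) on the ledge of block a, 65 mm behind the foot of the plug's axis. Its top stands 162 mm above the bench when up.
- pin_a (a joint): How far marker pin a is down, in m: 0 is up, 0.020 fully down on its stop. Light spring and stiff friction: it needs 8 to 10 N and stays where it is driven.
- plug_b_grip (a point): Centre of the bar handle of screw plug b: a dark steel bar 70 x 14 x 34 mm (x length, y thickness, z along the plug's axis), on a short stem on the sloping front of block b. z is the axis it turns about, pointing out of the face: it leans 29 deg (0.5 rad) from vertical towards the plate's front (-x). The bar's outer edge is 17 mm farther out, its inner edge 17 mm farther in, and the face of the flange 37 mm farther in.
- plug_b_end (a point): One end of the bar handle of plug b, on its long centre line, 35 mm from the axis.
- plug_b (a joint): Angle of plug b's handle in rad; it grows clockwise as seen by someone facing the plug. It starts anywhere from -0.9 to -0.5, tight or loose alike, so the angle does not tell which is loose. A tight plug does not move for any torque up to some 5 N m; the loose one drags with only 0.1 to 0.2 N m, stays where it is left, and comes up hard within 0.9 rad (1 N m there means home).
- pin_b_top (a point): Centre of the top of marker pin b, an upright steel pin (stem 16 mm, head 26 mm across and 8 mm thick) on the ledge of block b, 65 mm behind the foot of the plug's axis. Its top stands 162 mm above the bench when up.
- pin_b (a joint): How far marker pin b is down, in m: 0 is up, 0.020 fully down on its stop. Light spring and stiff friction: it needs 8 to 10 N and stays where it is driven.
- plug_c_grip (a point): Centre of the bar handle of screw plug c: a dark steel bar 70 x 14 x 34 mm (x length, y thickness, z along the plug's axis), on a short stem on the sloping front of block c. z is the axis it turns about, pointing out of the face: it leans 29 deg (0.5 rad) from vertical towards the plate's front (-x). The bar's outer edge is 17 mm farther out, its inner edge 17 mm farther in, and the face of the flange 37 mm farther in.
- plug_c_end (a point): One end of the bar handle of plug c, on its long centre line, 35 mm from the axis.
- plug_c (a joint): Angle of plug c's handle in rad; it grows clockwise as seen by someone facing the plug. It starts anywhere from -0.9 to -0.5, tight or loose alike, so the angle does not tell which is loose. A tight plug does not move for any torque up to some 5 N m; the loose one drags with only 0.1 to 0.2 N m, stays where it is left, and comes up hard within 0.9 rad (1 N m there means home).
- pin_c_top (a point): Centre of the top of marker pin c, an upright steel pin (stem 16 mm, head 26 mm across and 8 mm thick) on the ledge of block c, 65 mm behind the foot of the plug's axis. Its top stands 162 mm above the bench when up.
- pin_c (a joint): How far marker pin c is down, in m: 0 is up, 0.020 fully down on its stop. Light spring and stiff friction: it needs 8 to 10 N and stays where it is driven.
- mallet_grip (a point): Point on the mallet's handle at which to grip it, half-way up. Soft-faced mallet of 0.32 kg that stands on one face with its handle level: head upright, 72 mm tall, 44 mm across, white faces; wooden handle 155 mm long, 20 mm wide, 24 mm tall, centre line 36 mm above the lower face, its free end 173 mm from the head's centre line. x runs along the handle towards the head; the head's centre line is 50 mm ahead (+x) of this point; z is up.
- mallet_face (a point): Centre of the mallet's lower, striking face (44 mm across); z points up along the head.
- beaker: Glass beaker, 77 mm across, 118 mm tall, a bystander; origin under its centre.
- flask: Conical glass flask, 92 mm across, 124 mm tall, a bystander; origin under its centre.
- cylinder: Slender stoppered measuring cylinder, 40 mm foot, 191 mm tall, a bystander; origin under its centre.

How it is judged (in metres and radians):
On the way, in this order (a step that is already met when the one before it is completed fails the run):
1. the loose plug is turned clockwise home to its stop (((value of joint plug_a above -0.08 rad and distance of plug_a_end from where it was at the start of the episode above 0.01 m) or (value of joint plug_b above -0.08 rad and distance of plug_b_end from where it was at the start of the episode above 0.01 m) or (value of joint plug_c above -0.08 rad and distance of plug_c_end from where it was at the start of the episode above 0.01 m))), for 0.1 s.
2. the pin behind it is driven fully down ((((value of joint plug_a above -0.08 rad and distance of plug_a_end from where it was at the start of the episode above 0.01 m) and value of joint pin_a above 0.017 m) or ((value of joint plug_b above -0.08 rad and distance of plug_b_end from where it was at the start of the episode above 0.01 m) and value of joint pin_b above 0.017 m) or ((value of joint plug_c above -0.08 rad and distance of plug_c_end from where it was at the start of the episode above 0.01 m) and value of joint pin_c above 0.017 m))), for 0.1 s.
3. the mallet stands on its face on the bench again (height (world z) of mallet_face below 0.008 m and angle between mallet_face's own z axis and vertical below 0.12 rad and contact force between the fingers and mallet below 0.2 N), for 0.2 s.
At the end, for the whole second after the job is handed in: The plug that turned is within 0.08 rad of its stop, the pin behind it at least 17 mm down; the other handles' ends moved under 6 mm and their pins are under 4 mm down; the mallet stands still on its lower face on the bench (face below 8 mm, head within 0.12 rad of upright) (value of joint any of pin_a, pin_b, pin_c above 0.017 m and (((value of joint plug_a above -0.08 rad and distance of plug_a_end from where it was at the start of the episode above 0.01 m) and value of joint pin_a above 0.017 m) or (distance of plug_a_end from where it was at the start of the episode below 0.006 m and value of joint pin_a below 0.004 m)) and (((value of joint plug_b above -0.08 rad and distance of plug_b_end from where it was at the start of the episode above 0.01 m) and value of joint pin_b above 0.017 m) or (distance of plug_b_end from where it was at the start of the episode below 0.006 m and value of joint pin_b below 0.004 m)) and (((value of joint plug_c above -0.08 rad and distance of plug_c_end from where it was at the start of the episode above 0.01 m) and value of joint pin_c above 0.017 m) or (distance of plug_c_end from where it was at the start of the episode below 0.006 m and value of joint pin_c below 0.004 m)) and height (world z) of mallet_face below 0.008 m and angle between mallet_face's own z axis and vertical below 0.12 rad and linear speed of mallet below 0.02 m/s); the robot touches nothing.
It fails at once if a marker pin is pressed with the fingers or arm instead of the mallet (contact force between any of the fingers, the arm and pin_a above 1 N or contact force between any of the fingers, the arm and pin_b above 1 N or contact force between any of the fingers, the arm and pin_c above 1 N).
It fails at once if glassware is knocked (shifted 20 mm) (distance of any of beaker, flask, cylinder from where it was at the start of the episode above 0.02 m).
It fails at once if glassware is tipped (angle between any of beaker, flask, cylinder's own z axis and vertical above 0.2 rad).
It also fails if it takes over 72 s, if anything falls off the work surface, if the arm or the gripper's body presses on something with over 40 N, if the wrist force passes 120 N, or if a joint passes its speed limit or range.

## Working session

There is one attempt and no reset: what is moved stays moved. The work goes in short steps, Python scripts to look and compute and a tool call to move; the robot and the scene stay as the last step left them, time stands still between calls to the robot, and variables do not carry over. Pictures are saved under pics/ and viewed, and the job is handed in when it is done.

Besides the shell and the picture viewer there is one more tool, called after "Emit:" by a JSON object that holds its "fn" and its "kwargs". jog_arm: Moves the arm, as the interface text tells. Its arguments: {"type":"object","properties":{"targets":{"type":"array"},"fingers":{"type":"number"},"grip_force":{"type":"number"}},"required":["targets"]}

```bash
ls; mkdir -p pics; python3 - <<'E'
from rig import ctrl
import cv2
for n in ("side","top"):
    c=ctrl.capture(n); cv2.imwrite(f"pics/{n}0.png",c["img"][:,:,::-1]); print(n,c["intrinsics"],c["T"])
print(ctrl.sense())
for n in ("side","top"):
  for t in ("plug_a_grip","pin_a_top","mallet_grip","mallet_face","beaker","flask","cylinder","rail"):
    print(n,t,[(round(d["score"],2),[round(float(v)) for v in d["box"]]) for d in ctrl.boxes_of(n,t)])
E
```

```text
pics
side [[496.88376741   0.         274.83902942]
 [  0.         496.88376741 207.6284903 ]
 [  0.           0.           1.        ]] [[-9.94712724e-01  7.07112839e-02 -7.44749021e-02  5.19982345e+02]
 [-1.01300008e-01 -5.56398356e-01  8.24717635e-01  1.13537787e+03]
 [ 1.68791298e-02  8.27901434e-01  5.60619578e-01  8.80582787e+02]
 [ 0.00000000e+00  0.00000000e+00  0.00000000e+00  1.00000000e+00]]
top [[515.2591413    0.         281.54028122]
 [  0.         515.2591413  207.12652094]
 [  0.           0.           1.        ]] [[-1.51998371e-02  9.88723102e-01 -1.48981853e-01  3.62917883e+02]
 [-9.99713616e-01 -1.22732118e-02  2.05439526e-02  1.30129512e+01]
 [ 1.84837947e-02  1.49251452e-01  9.88626498e-01  1.74121318e+03]
 [ 0.00000000e+00  0.00000000e+00  0.00000000e+00  1.00000000e+00]]
{'time_s': 0.1, 'joints': array([-1.54239907e+00,  3.13393750e-01,  1.49837794e+00,  1.59435002e-05,
        1.33099565e+00, -2.23405231e-01]), 'dq': array([ 0.00079333, -0.00189528, -0.00413296, -0.00103848,  0.00041473,
       -0.00032652]), 'tau': array([ 1.65331392e-03, -4.12904227e+01, -2
[... 613 characters left out ...]
 271, 225])]
side flask [(0.8, [204, 205, 236, 254]), (0.15, [287, 226, 315, 244])]
side cylinder [(0.53, [252, 124, 261, 178]), (0.21, [324, 152, 342, 187])]
side rail [(0.57, [248, 206, 326, 291])]
top plug_a_grip [(0.7, [316, 206, 324, 210]), (0.54, [266, 223, 284, 246])]
top pin_a_top [(0.62, [365, 250, 424, 268]), (0.38, [273, 200, 284, 210])]
top mallet_grip [(0.6, [364, 251, 424, 270]), (0.26, [217, 195, 337, 254])]
top mallet_face [(0.65, [267, 222, 285, 242]), (0.63, [364, 249, 425, 267])]
top beaker [(0.88, [139, 251, 167, 277])]
top flask [(0.57, [247, 150, 273, 184])]
top cylinder [(0.72, [267, 223, 284, 244]), (0.65, [373, 168, 392, 184])]
top rail [(0.64, [217, 196, 339, 258])]
```

View pics/side0.png

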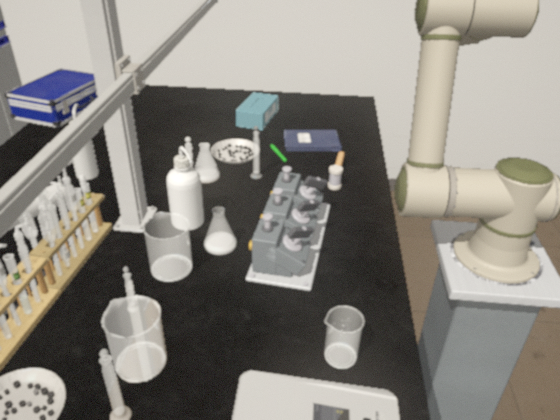

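View pics/top0.png

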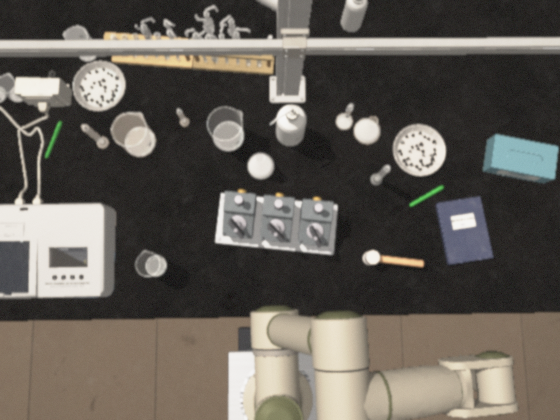

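```bash
python3 - <<'E'
import cv2
a=cv2.imread("pics/side0.png")[130:390,190:390]; cv2.imwrite("pics/side0z.png",cv2.resize(a,None,fx=2.3*1.3*0.75,fy=2.3*1.3*0.75,interpolation=cv2.INTER_CUBIC))
a=cv2.imread("pics/top0.png")[140:290,205:435]; cv2.imwrite("pics/top0z.png",cv2.resize(a,None,fx=3.4,fy=3.4,interpolation=cv2.INTER_CUBIC))
E
```

```text
(no output)
```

View pics/side0z.png

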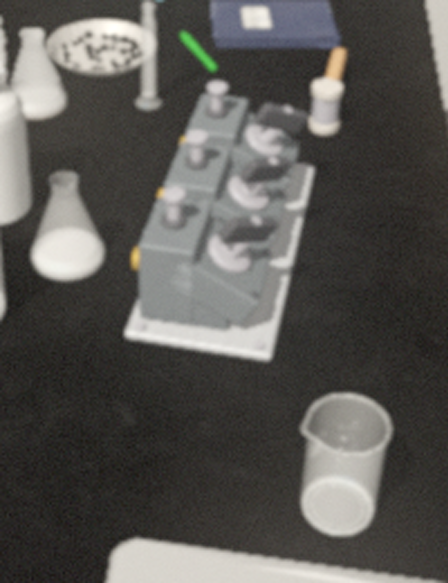

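View pics/top0z.png

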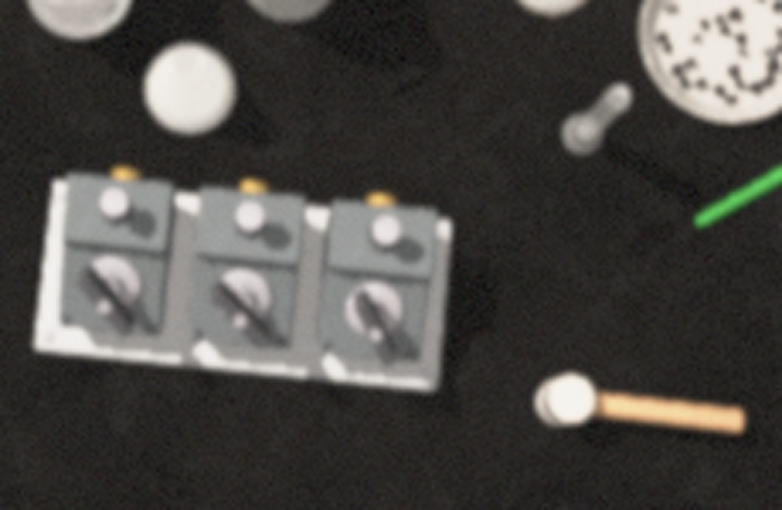

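The top view shows three blocks with pins at about (238,200), (278,203) and (318,207). The bars run from upper left to lower right below them, and the mallet head is at (372,257) with its handle to the right. The flask (260,166), cylinder (380,176) and beaker (150,264) stand clear. Next I fit the rail pose using both views.

```bash
cat > h.py <<'E'
import numpy as np, pickle, os
from scipy.spatial.transform import Rotation as R
K={"side":np.array([[496.88376741,0,274.83902942],[0,496.88376741,207.6284903],[0,0,1]]),"top":np.array([[515.2591413,0,281.54028122],[0,515.2591413,207.12652094],[0,0,1]])}
T={"side":np.array([[-9.94712724e-01,7.07112839e-02,-7.44749021e-02,5.19982345e+02],[-1.01300008e-01,-5.56398356e-01,8.24717635e-01,1.13537787e+03],[1.68791298e-02,8.27901434e-01,5.60619578e-01,8.80582787e+02],[0,0,0,1]]),
"top":np.array([[-1.51998371e-02,9.88723102e-01,-1.48981853e-01,3.62917883e+02],[-9.99713616e-01,-1.22732118e-02,2.05439526e-02,1.30129512e+01],[1.84837947e-02,1.49251452e-01,9.88626498e-01,1.74121318e+03],[0,0,0,1]])}
def proj(c,p):
    p=np.atleast_2d(p).astype(float); q=(p-T[c][:3,3])@T[c][:3,:3]
    return np.c_[K[c][0,0]*q[:,0]/-q[:,2]+K[c][0,2],K[c][1,1]*-q[:,1]/-q[:,2]+K[c][1,2]]
def ray(c,u,v):
    d=np.array([(u-K[c][0,2])/K[c][0,0],-(v-K[c][1,2])/K[c][1,1],-1]); return T[c][:3,3],T[c][:3,:3]@d
def plane(c,u,v,z):
    o,d=ray(c,u,v); return o+d*(z-o[2])/d[2]
def tri(ut,us):
    A=[];b=[]
    for c,(u,v) in (("top",ut),("side",us)):
        o,d=ray(c,u,v); d=d/np.linalg.norm(d); P=np.eye(3)-np.outer(d,d); A.append(P); b.append(P@o)
    return np.linalg.lstsq(np.vstack(A),np.hstack(b),rcond=None)[0]
E
python3 - <<'E'
from h import *
from scipy.optimize import least_squares
np.set_printoptions(precision=1,suppress=True)
z=lambda L:[(205+a/3.4,140+b/3.4) for a,b in L]
s=lambda L:[(190+a/2.2425,130+b/2.2425) for a,b in L]
tp=z([(114,203),(250,216),(386,230)]); sp=s([(175,192),(197,138),(218,87)])
for a,b in zip(tp,sp): print("pin",plane("top",*a,162),plane("side",*b,162),tri(a,b))
tc=z([(35,350),(437,390),(452,222),(55,180)])
for a in tc: print("corner",plane("top",*a,10))
# fit rail pose
def P(p,l): c,s_=np.cos(p[2]),np.sin(p[2]); l=np.asarray(l,float); return np.c_[p[0]+c*l[:,0]-s_*l[:,1],p[1]+s_*l[:,0]+c*l[:,1],l[:,2]]
corn=[(-85,200,10),(-85,-200,10),(85,-200,10),(85,200,10)]
def pins(px): return [(px,125,162),(px,0,162),(px,-125,162)]
def f(p): return np.r_[(proj("top",P(p,corn))-tc).ravel(),(proj("top",P(p,pins(p[3])))-tp).ravel(),(proj("side",P(p,pins(p[3])))-sp).ravel()]
r=least_squares(f,[450,0,0,30]); print(r.x,r.fun)
bars=[((90,265),(150,332)),((217,275),(283,345)),((362,290),(413,360))]
for b in bars:
  for q in z(b): print("bar",plane("top",*q,140))
print("head",plane("top",372.5,257.5,72), [plane("top",*q,48) for q in z([(600,405),(743,420)])])
print("head side",plane("side",190+326/2.2425,130+85/2.2425,72))
for n,u,v in (("flask",205,205),):
  pass
E
```

```text
pin [625.8 113.3 162. ] [628.8 116.2 162. ] [627.7 113.4 159.8]
pin [612.3 -10.6 162. ] [615.2  -0.1 162. ] [614.8 -10.8 155. ]
pin [ 597.8 -134.6  162. ] [ 600.1 -127.4  162. ] [ 599.6 -135.1  157.5]
corner [505.  201.2  10. ]
corner [ 460.1 -195.1   10. ]
corner [ 627.7 -215.3   10. ]
corner [675.2 181.9  10. ]
[567.2  -5.   -0.1  46.7] [-0.7 -0.2 -0.3  0.  -0.6 -0.3 -0.6  0.2 -0.2 -0.7 -0.1 -0.4 -0.  -0.5
  0.5 -0.5  0.9 -1.9  0.4 -1.2]
bar [572.  136.9 140. ]
bar [509.4  82.1 140. ]
bar [561.2  20.2 140. ]
bar [495.9 -39.5 140. ]
bar [ 545.5 -113.1  140. ]
bar [ 480.5 -158.3  140. ]
head [ 445.8 -313.9   72. ] [array([ 441.3, -347.9,   48. ]), array([ 424.8, -486. ,   48. ])]
head side [ 452.6 -312.3   72. ]
```

```bash
python3 - <<'E'
import cv2, numpy as np
a=cv2.imread("pics/top0.png"); s=cv2.imread("pics/side0.png")
cv2.imwrite("pics/z1.png",cv2.resize(a[192:262,212:345],None,fx=6,fy=6,interpolation=cv2.INTER_CUBIC))
cv2.imwrite("pics/z2.png",cv2.resize(s[165:265,240:340],None,fx=6,fy=6,interpolation=cv2.INTER_CUBIC))
E
```

```text
(no output)
```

View pics/z1.png

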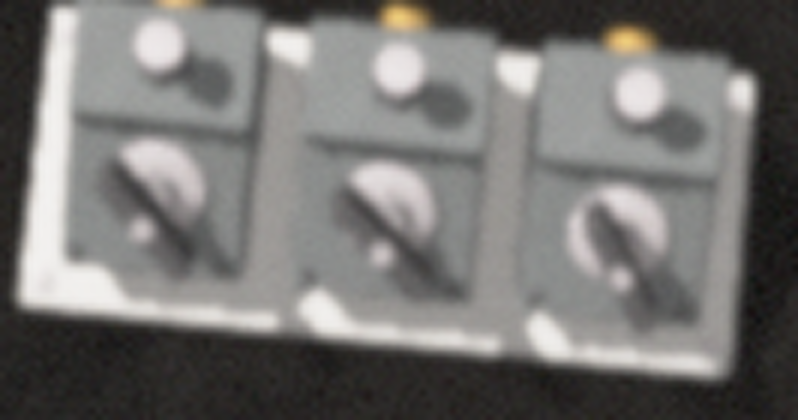

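View pics/z2.png

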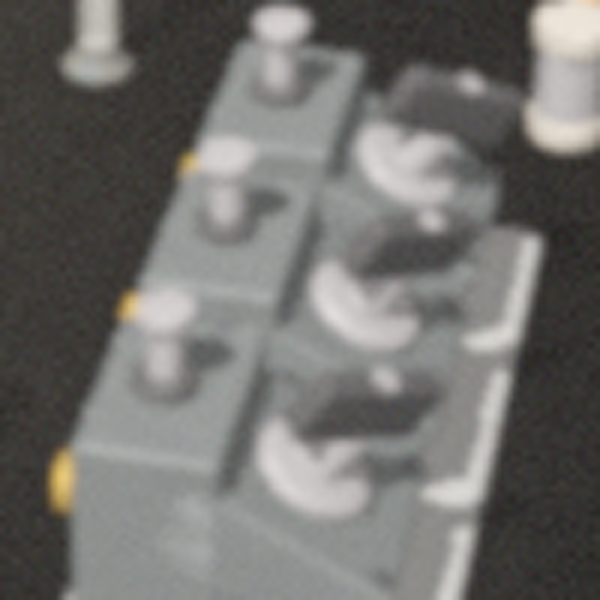

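```bash
cat > fit.py <<'E'
from h import *
from scipy.optimize import least_squares
import cv2,sys
np.set_printoptions(precision=2,suppress=True)
zt=lambda L:np.array([(212+a/6-.4,192+b/6-.4) for a,b in L])
zs=lambda L:np.array([(240+a/6-.4,165+b/6-.4) for a,b in L])
dt=zt([(143,230),(382,254),(621,278)]); ds=zs([(383,380),(432,218),(473,82)])
pt=zt([(159,46),(399,70),(639,95)]); ps=zs([(166,306),(226,152),(282,20)])
z34=lambda L:np.array([(205+a/3.4-.35,140+b/3.4-.35) for a,b in L])
tc=z34([(35,350),(437,390),(452,222),(55,180)])
def P(p,l): c,s_=np.cos(p[2]),np.sin(p[2]); l=np.asarray(l,float).reshape(-1,3); return np.c_[p[0]+c*l[:,0]-s_*l[:,1],p[1]+s_*l[:,0]+c*l[:,1],l[:,2]]
corn=[(-85,200,10),(-85,-200,10),(85,-200,10),(85,200,10)]
ys=(125,0,-125)
def f(p):
    pin=[(p[3],y,162) for y in ys]; dot=[(p[4],y,p[5]) for y in ys]
    return np.r_[.6*(proj("top",P(p,corn))-tc).ravel(),(proj("top",P(p,pin))-pt).ravel(),(proj("side",P(p,pin))-ps-[0,0]).ravel(),(proj("top",P(p,dot))-dt).ravel(),(proj("side",P(p,dot))-ds).ravel()]
r=least_squares(f,[567,-5,-.1,46,-40,150]); p=r.x
if __name__=="__main__":
    print(p); print(r.fun.reshape(-1,2))
    ax=np.array([-np.sin(.5),0,np.cos(.5)]); up=np.array([np.cos(.5),0,np.sin(.5)]); yv=np.array([0,1,0])
    angs=[float(a) for a in sys.argv[1:4]]
    ims={"top":cv2.imread("pics/top0.png"),"side":cv2.imread("pics/side0.png")}
    crop={"top":(192,262,212,345),"side":(165,265,240,340)}
    for c,im in ims.items():
        r0,r1,c0,c1=crop[c]; z=cv2.resize(im[r0:r1,c0:c1],None,fx=6,fy=6,interpolation=cv2.INTER_CUBIC)
        for y,a in zip(ys,angs):
            cen=np.array([p[4],y,p[5]])-17*ax
            # angle a: 0 = along up-slope; clockwise (upper end toward -y) positive
            u=np.cos(a)*up-np.sin(a)*yv; w=np.cross(ax,u)
            V=np.array([cen+i*35*u+j*7*w+k*17*ax for i in(-1,1) for j in(-1,1) for k in(-1,1)])
            q=(proj(c,P(p,V))-[c0,r0]+.4)*6
            for i in range(8):
                for b in (1,2,4):
                    if not i&b: cv2.line(z,tuple(q[i].astype(int)),tuple(q[i|b].astype(int)),(0,255,255) if (i&1 and (i|b)&1) else (0,0,255),1,cv2.LINE_AA)
            if c=="top": print(y,P(p,cen))
        cv2.imwrite(f"pics/ov_{c}_{sys.argv[4]}.png",z)
E
python3 fit.py -.75 -.75 -.55 1
```

```text
[568.38  -4.29  -0.12  47.12 -47.12 139.21]
[[-0.33 -0.14]
 [-0.15  0.07]
 [-0.24 -0.13]
 [-0.27  0.09]
 [ 0.05 -0.76]
 [ 0.12 -0.65]
 [ 0.18 -0.71]
 [ 0.53 -0.39]
 [ 0.94 -0.26]
 [ 0.56 -0.25]
 [-0.22 -0.58]
 [-0.19 -0.5 ]
 [-0.18 -0.42]
 [ 0.77 -0.17]
 [ 0.31  0.29]
 [ 0.1   0.12]]
125 [[544.11 124.38 124.29]]
0 [[529.68   0.21 124.29]]
-125 [[ 515.25 -123.95  124.29]]
```

View pics/ov_top_1.png

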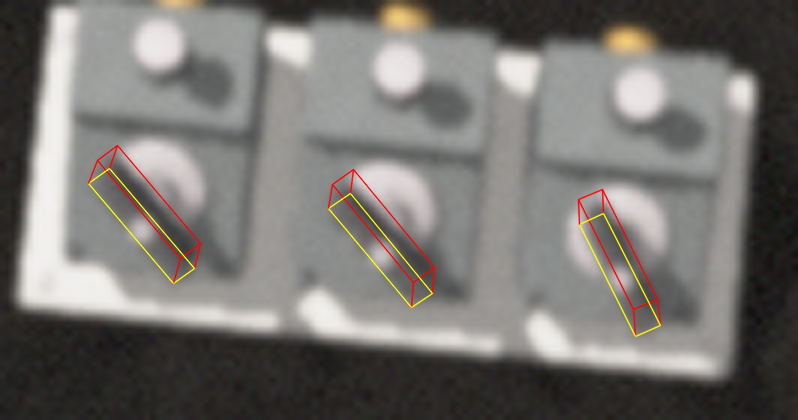

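View pics/ov_side_1.png

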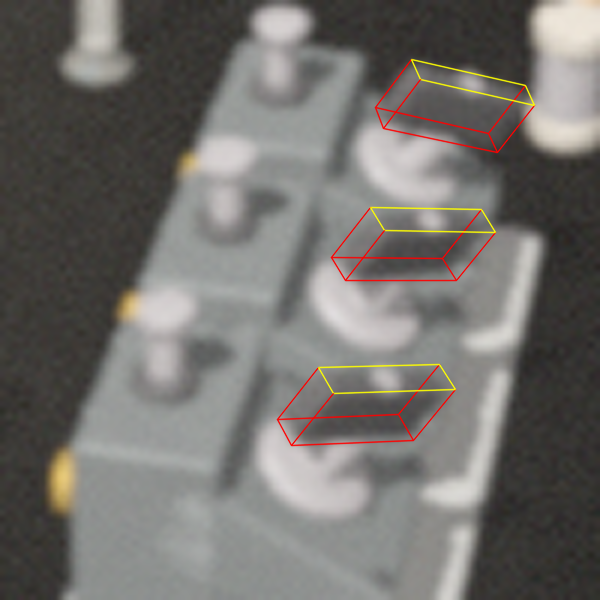

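```bash
python3 - <<'E'
from h import *
np.set_printoptions(precision=3,suppress=True)
M=R.from_quat([0.55915032,-0.55850164,0.43351845,-0.43299953],scalar_first=True).as_matrix(); print(M)
print("x axis az",np.arctan2(M[1,0],M[0,0]),"z az",np.arctan2(M[1,2],M[0,2]))
E
```

```text
[[ 0.249 -0.     0.968]
 [-0.968  0.001  0.249]
 [-0.001 -1.     0.   ]]
x axis az -1.3189974781550702 z az 0.25179853417780956
```

```bash
cat > push.py <<'E'
from fit import *
ax=np.array([-np.sin(.5),0,np.cos(.5)]); up=np.array([np.cos(.5),0,np.sin(.5)]); yv=np.array([0,1,0])
AZ=-1.319
def W(v): c,s=np.cos(p[2]),np.sin(p[2]); return np.array([c*v[0]-s*v[1],s*v[0]+c*v[1],v[2]])
def pusher(i,a,r=24,gap=0,az=AZ):
    cen=P(p,[p[4],ys[i],p[5]])[0]
    u=W(np.cos(a)*up-np.sin(a)*yv); n=W(-np.sin(a)*up-np.cos(a)*yv)
    pt=cen+r*u-7*n; nh=n.copy(); nh[2]=0; nh/=np.linalg.norm(nh)
    d=np.arctan2(nh[1],nh[0])-az
    return (pt-(14.5*abs(np.cos(d))+11*abs(np.sin(d))+gap)*nh)[:2]
def tool(v,az=AZ): # world dxyz -> tool offset mm
    X=np.array([np.cos(az),np.sin(az),0]);Z=np.array([-np.sin(az),np.cos(az),0]); v=np.asarray(v)
    return np.array([v@X,-v[2],v@Z])
E
python3 - <<'E'
from push import *
for i,a0 in ((2,-.55),(1,-.75),(0,-.75)):
    print(i,"pre",pusher(i,a0,gap=15),"arc",[pusher(i,a) for a in np.linspace(a0,0,5)])
cur=np.array([130.8,-508.2,247.8])
t=np.r_[pusher(2,-.55,gap=18),200]
print(tool(t-cur))
E
```

```text
2 pre [512.58 -77.73] arc [array([518.12, -91.67]), array([522.12, -94.97]), array([525.16, -96.36]), array([528.13, -98.42]), array([ 530.9 , -101.12])]
1 pre [517.84  48.32] arc [array([525.93,  35.69]), array([532.15,  32.75]), array([537.38,  28.88]), array([541.5 ,  26.57]), array([545.33,  23.04])]
0 pre [532.26 172.48] arc [array([540.35, 159.85]), array([546.58, 156.92]), array([551.81, 153.04]), array([555.93, 150.73]), array([559.76, 147.21])]
[-324.76   47.8   476.61]
```

Emit:
{"fn": "jog_arm", "kwargs": {"targets": [{"offset": [-0.325,0.048,0.477],"yaw": 0},{"offset": [-0.325,0.048,0.477],"yaw": 0},{"offset": [-0.325,0.048,0.477],"yaw": 0},{"offset": [-0.325,0.048,0.477],"yaw": 0},{"offset": [-0.325,0.048,0.477],"yaw": 0},{"offset": [-0.325,0.048,0.477],"yaw": 0},{"offset": [-0.325,0.048,0.477],"yaw": 0},{"offset": [-0.325,0.048,0.477],"yaw": 0},{"offset": [-0.325,0.048,0.477],"yaw": 0},{"offset": [-0.325,0.048,0.477],"yaw": 0},{"offset": [-0.325,0.048,0.477],"yaw": 0},{"offset": [-0.325,0.048,0.477],"yaw": 0}], "fingers": 0, "grip_force": 40}}

```text
time_s: 1.9
eef_pos: [460.8, -132.2, 206.9]
ee_rot: [0.559, -0.559, 0.433, -0.433]
force: [0.1, -1.5, -0.1]
grip_width: -0.001
```

```bash
python3 - <<'E'
from push import *
cur=np.array([460.8,-132.2,206.9]); t=np.r_[pusher(2,-.55,gap=15),145]; print(t,tool(t-cur))
E
```

```text
[512.58 -77.73 145.  ] [-39.85  61.9   63.72]
```

Emit:
{"fn": "jog_arm", "kwargs": {"targets": [{"offset": [-0.02,0,0.032],"yaw": 0},{"offset": [-0.04,0,0.064],"yaw": 0},{"offset": [-0.04,0,0.064],"yaw": 0},{"offset": [-0.04,0.03,0.064],"yaw": 0},{"offset": [-0.04,0.06,0.064],"yaw": 0},{"offset": [-0.04,0.062,0.064],"yaw": 0},{"offset": [-0.04,0.062,0.064],"yaw": 0}]}}

```text
time_s: 2.48
eef_pos: [512.2, -77.6, 144.4]
ee_rot: [-0.559, 0.559, -0.434, 0.433]
force: [0.0, 0.7, 0.9]
grip_width: 0.003
```

```bash
python3 - <<'E'
from rig import ctrl
import cv2
for n in ("side","top"):
    c=ctrl.capture(n)["img"][:,:,::-1]
    r0,r1,c0,c1={"top":(180,270,212,345),"side":(145,265,230,350)}[n]
    cv2.imwrite(f"pics/{n}1.png",cv2.resize(c[r0:r1,c0:c1],None,fx=4.9,fy=4.9,interpolation=cv2.INTER_CUBIC))
s=ctrl.sense();print(s["eef_pos"],s["force"],s["time_s"])
E
```

```text
[513.45272314 -78.06366385 146.54683948] [ 0.04903522 -0.00120797 -0.054859  ] 2.5833
```

View pics/side1.png

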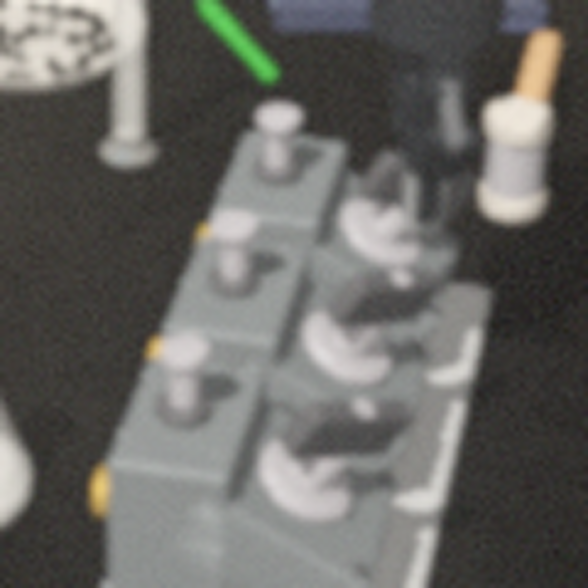

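View pics/top1.png

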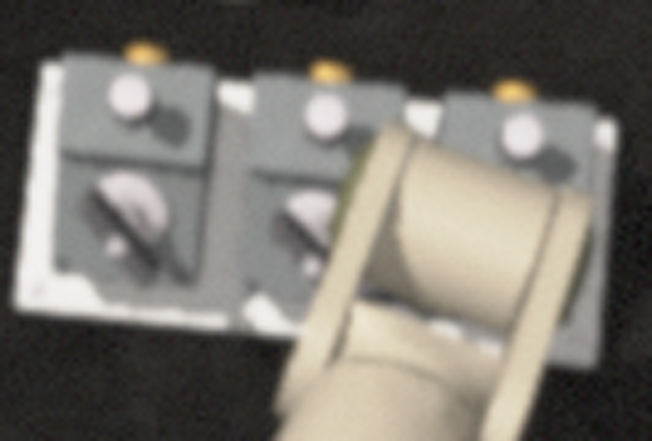

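The side view shows the closed fingertips just on the near side of the right-hand bar, at about (435,225), with no contact yet. I'll press gently.

Emit:
{"fn": "jog_arm", "kwargs": {"targets": [{"offset": [0.003,0,0],"yaw": 0},{"offset": [0.006,0,0.001],"yaw": 0},{"offset": [0.009,0,0.001],"yaw": 0},{"offset": [0.011,0,0.001],"yaw": 0},{"offset": [0.012,0,0.001],"yaw": 0}]}}

```text
time_s: 3.0
eef_pos: [517.6, -89.9, 146.9]
ee_rot: [0.559, -0.558, 0.432, -0.435]
force: [-0.4, 1.2, 0.6]
grip_width: 0.0
```

Emit:
{"fn": "jog_arm", "kwargs": {"targets": [{"offset": [0.001,0,0.0],"yaw": 0},{"offset": [0.002,0,0.0],"yaw": 0},{"offset": [0.003,0,0.0],"yaw": 0},{"offset": [0.004,0,0.0],"yaw": 0}]}}

```text
time_s: 3.33
eef_pos: [518.5, -93.4, 146.8]
ee_rot: [0.559, -0.558, 0.433, -0.434]
force: [-1.2, 5.3, 0.8]
grip_width: -0.004
```

Emit:
{"fn": "jog_arm", "kwargs": {"targets": [{"offset": [0.001,0,0.0],"yaw": 0},{"offset": [0.002,0,0.0],"yaw": 0},{"offset": [0.003,0,0.0],"yaw": 0}]}}

```text
time_s: 3.58
eef_pos: [519.3, -95.1, 147.1]
ee_rot: [0.56, -0.558, 0.433, -0.434]
force: [0.2, 8.3, 5.2]
grip_width: 0.0
```

Emit:
{"fn": "jog_arm", "kwargs": {"targets": [{"offset": [0.001,0,0.0],"yaw": 0},{"offset": [0.002,0,0.0],"yaw": 0},{"offset": [0.003,0,0.0],"yaw": 0},{"offset": [0.003,0,0.0],"yaw": 0}]}}

```text
time_s: 3.92
eef_pos: [520.3, -96.9, 147.6]
ee_rot: [0.561, -0.557, 0.433, -0.433]
force: [-0.3, 7.5, 4.6]
grip_width: 0.0
```

Emit:
{"fn": "jog_arm", "kwargs": {"targets": [{"offset": [0.002,0,0.0],"yaw": 0},{"offset": [0.003,0,0.0],"yaw": 0},{"offset": [0.004,0,0.0],"yaw": 0},{"offset": [0.004,0,0.0],"yaw": 0}]}}

```text
time_s: 4.25
eef_pos: [521.4, -99.4, 148.1]
ee_rot: [0.562, -0.556, 0.433, -0.433]
force: [-0.4, 10.0, 4.5]
grip_width: 0.001
```

```bash
cat > snap.py <<'E'
from rig import ctrl
import cv2,sys
k=sys.argv[1]
for n in sys.argv[2:]:
    c=ctrl.capture(n)["img"][:,:,::-1]
    r0,r1,c0,c1={"top":(180,270,212,345),"side":(145,265,230,350)}[n]
    cv2.imwrite(f"pics/{n}{k}.png",cv2.resize(c[r0:r1,c0:c1],None,fx=4.9,fy=4.9,interpolation=cv2.INTER_CUBIC))
s=ctrl.sense();print(s["eef_pos"],s["force"],s["wrist_torque"],s["time_s"],s["joints"])
E
python3 snap.py 2 side
```

```text
[521.41930911 -99.38685351 148.06295441] [-1.00543256  9.80213949  6.11304285] [ 1.38599271  0.06166286 -0.00316437] 4.3 [-0.41264644  0.42413559  1.61714018  0.00830375  1.09925777  0.90218081]
```

View pics/side2.png

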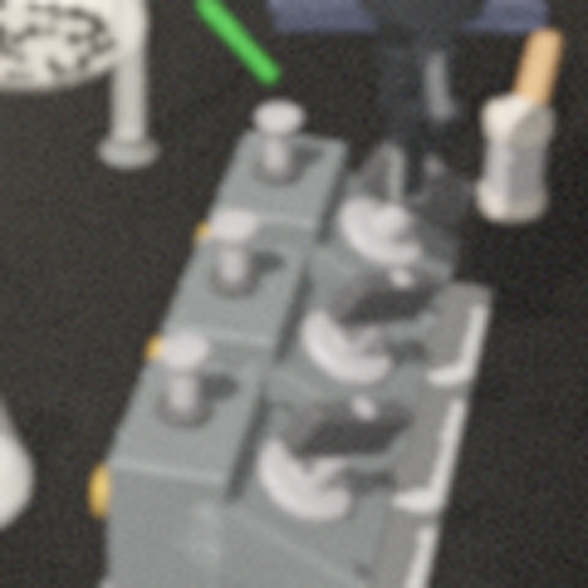

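Emit:
{"fn": "jog_arm", "kwargs": {"targets": [{"offset": [0.002,0,0.001],"yaw": 0},{"offset": [0.004,0,0.002],"yaw": 0},{"offset": [0.006,0,0.003],"yaw": 0},{"offset": [0.006,0,0.003],"yaw": 0}]}}

```text
time_s: 4.63
eef_pos: [525.2, -103.0, 148.0]
ee_rot: [0.562, -0.556, 0.435, -0.431]
force: [-2.5, 9.6, 5.1]
grip_width: -0.004
```

```bash
python3 snap.py 3 side
```

```text
[ 525.21739041 -102.9514447   147.97049801] [-3.21493161  7.62648642  3.89656491] [ 1.33247024  0.61369257 -0.00162788] 4.6833 [-0.41688558  0.43432591  1.60171699  0.010479    1.10775514  0.89676785]
```

View pics/side3.png

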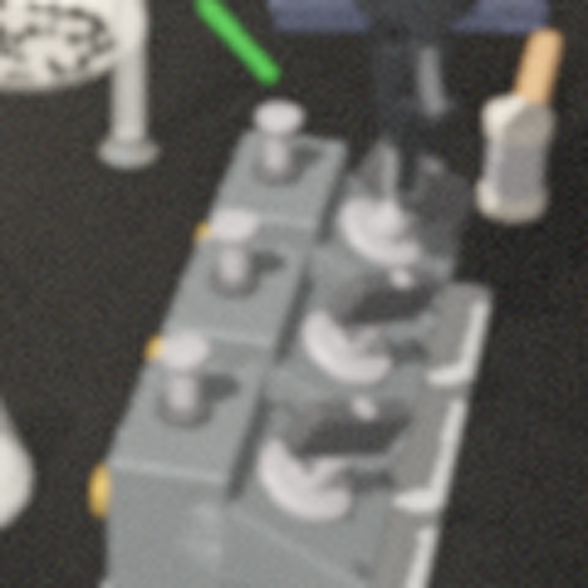

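Emit:
{"fn": "jog_arm", "kwargs": {"targets": [{"offset": [0.002,0,0.001],"yaw": 0},{"offset": [0.004,0,0.002],"yaw": 0},{"offset": [0.006,0,0.002],"yaw": 0},{"offset": [0.006,0,0.002],"yaw": 0}]}}

```text
time_s: 5.02
eef_pos: [527.2, -104.4, 147.5]
ee_rot: [0.563, -0.555, 0.438, -0.428]
force: [-6.9, 21.4, 7.4]
grip_width: -0.002
```

Emit:
{"fn": "jog_arm", "kwargs": {"targets": [{"offset": [0.003,0,0],"yaw": 0},{"offset": [0.006,0,0],"yaw": 0},{"offset": [0.007,0,0],"yaw": 0},{"offset": [0.007,0,0],"yaw": 0}]}}

```text
time_s: 5.35
eef_pos: [527.2, -105.0, 147.5]
ee_rot: [0.566, -0.553, 0.442, -0.424]
force: [-9.4, 35.0, 15.2]
grip_width: -0.003
```

```bash
python3 snap.py 4 side
```

```text
[ 527.21340715 -104.98265017  147.4737973 ] [-9.29489941 35.41377398 16.73939952] [ 5.28413193  1.57071396 -0.24272003] 5.4 [-0.42538421  0.4467778   1.58415897  0.02614956  1.13143094  0.88031633]
```

View pics/side4.png

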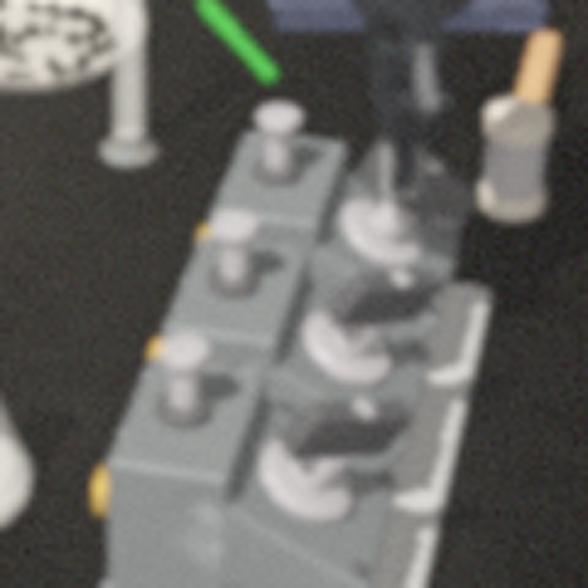

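Emit:
{"fn": "jog_arm", "kwargs": {"targets": [{"offset": [-0.008,0,-0.001],"yaw": 0},{"offset": [-0.025,0,-0.003],"yaw": 0},{"offset": [-0.025,-0.03,-0.003],"yaw": 0},{"offset": [-0.02,-0.07,-0.005],"yaw": 0},{"offset": [-0.02,-0.11,-0.02],"yaw": 0},{"offset": [0.01,-0.11,-0.05],"yaw": 0},{"offset": [0.04,-0.11,-0.08],"yaw": 0},{"offset": [0.08,-0.11,-0.09],"yaw": 0},{"offset": [0.12,-0.11,-0.1],"yaw": 0},{"offset": [0.16,-0.11,-0.1],"yaw": 0},{"offset": [0.16,-0.11,-0.1],"yaw": 0}]}}

```text
time_s: 6.32
eef_pos: [471.2, -294.1, 251.2]
ee_rot: [0.564, -0.552, 0.443, -0.425]
force: [0.8, 0.9, -0.1]
grip_width: -0.002
```

```bash
python3 snap.py 5 side top; python3 - <<'E'
from rig import ctrl
from h import *
s=ctrl.sense(); print(s["ee_rot"]); print(R.from_quat(s["ee_rot"],scalar_first=True).as_matrix())
E
```

```text
[ 471.25075615 -289.11972086  251.78635322] [-0.02504136  0.20243942  0.42166727] [0.02416675 0.02064212 0.01944619] 6.4167 [-0.76902925  0.38532893  1.38773026  0.01562897  1.39722208  0.54702234]
[ 0.5652762  -0.55223929  0.44267302 -0.42371592]
[[ 0.24901083 -0.00988982  0.96845021]
 [-0.96795592  0.03099316  0.24920024]
 [-0.03247988 -0.99947067 -0.00185528]]
```

View pics/top5.png

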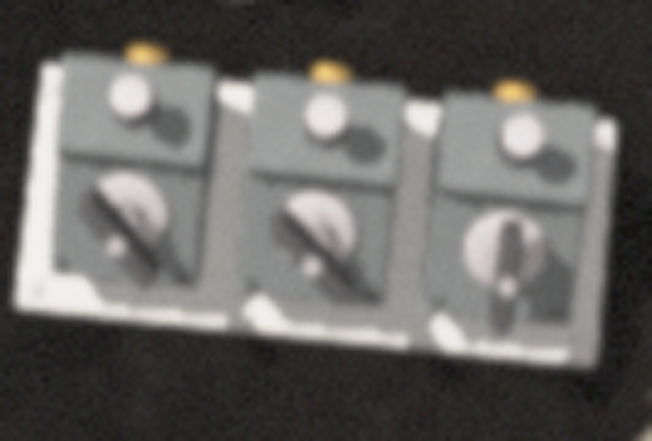

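View pics/side5.png

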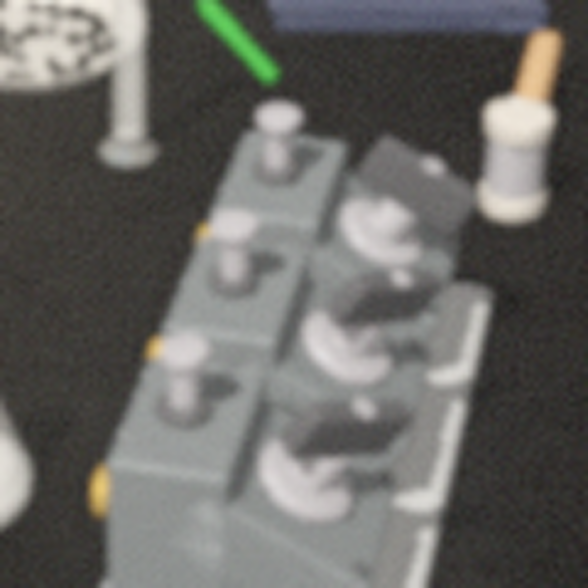

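The top view shows the right-hand bar now lying along the rail's x axis, and the other two unchanged. Next I locate the mallet from the first top image.

```bash
python3 - <<'E'
from h import *
import cv2
np.set_printoptions(precision=2,suppress=True)
for n,win in (("top",(235,280,355,435)),("side",(140,195,315,355))):
    im=cv2.imread(f"pics/{n}0.png"); r0,r1,c0,c1=win
    hsv=cv2.cvtColor(im,cv2.COLOR_BGR2HSV)
    w=(hsv[...,1]>70)&(hsv[...,0]<25)&(hsv[...,2]>110); m=np.zeros_like(w); m[r0:r1,c0:c1]=w[r0:r1,c0:c1]
    ys,xs=np.nonzero(m); rect=cv2.minAreaRect(np.c_[xs,ys].astype(np.float32)); print(n,len(xs),rect,xs.min(),xs.max())
    box=cv2.boxPoints(rect)
    if n=="top":
        mom=cv2.fitLine(np.c_[xs,ys].astype(np.float32),cv2.DIST_L2,0,.01,.01).ravel(); print(mom)
        A=mom[2:]+mom[:2]*np.sign(mom[0])*(xs.min()-mom[2]); B=mom[2:]+mom[:2]*np.sign(mom[0])*(xs.max()-mom[2])
        a,b=plane("top",*A,46),plane("top",*B,46); d=(a-b)/np.linalg.norm(a-b); print(a,b,np.linalg.norm(a-b),"az",np.arctan2(d[1],d[0]),"headc from end",b+173*d)
    g=cv2.cvtColor(im,cv2.COLOR_BGR2GRAY)
    wh=(g>150)&(hsv[...,1]<60); m=np.zeros_like(wh); m[r0:r1,c0:c1]=wh[r0:r1,c0:c1]; ys,xs=np.nonzero(m); print("white",xs.min(),xs.max(),ys.min(),ys.max(),xs.mean(),ys.mean())
def foot(c,x,y): 
    t=np.linspace(0,2*np.pi,60); V=np.r_[np.c_[x+22*np.cos(t),y+22*np.sin(t),0*t],np.c_[x+22*np.cos(t),y+22*np.sin(t),0*t+72]]; q=proj(c,V); return q.min(0),q.max(0)
for xy in ((445,-314),(448,-314),(450,-314)): print(xy,foot("top",*xy),foot("side",*xy))
E
```

```text
top 346 ((401.6467590332031, 260.7525329589844), (43.64020538330078, 8.00362491607666), 6.709836959838867) 380 423
[  0.99   0.12 401.51 260.71]
[ 444.54 -344.14   46.  ] [ 425.81 -484.41   46.  ] 141.51485948956855 az 1.4380119879367907 headc from end [ 448.71 -312.93   46.  ]
white 363 379 250 264 371.19 257.05
side 108 ((339.6037902832031, 157.3867950439453), (7.692190647125244, 14.148136138916016), 15.945395469665527) 334 344
white 317 342 164 189 334.01423487544486 176.4270462633452
(445, -314) (array([361.94, 250.94]), array([379.32, 265.4 ])) (array([329.29, 164.55]), array([344.35, 189.8 ]))
(448, -314) (array([361.91, 250.01]), array([379.28, 264.5 ])) (array([328.4 , 164.49]), array([343.44, 189.74]))
(450, -314) (array([361.88, 249.4 ]), array([379.25, 263.91])) (array([327.81, 164.45]), array([342.83, 189.7 ]))
```

```bash
python3 - <<'E'
import cv2
a=cv2.imread("pics/top0.png")[235:285,355:435]; cv2.imwrite("pics/mz.png",cv2.resize(a,None,fx=9,fy=9,interpolation=cv2.INTER_NEAREST))
a=cv2.imread("pics/side0.png")[140:200,310:360]; cv2.imwrite("pics/mzs.png",cv2.resize(a,None,fx=9,fy=9,interpolation=cv2.INTER_NEAREST))
E
```

```text
(no output)
```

View pics/mz.png

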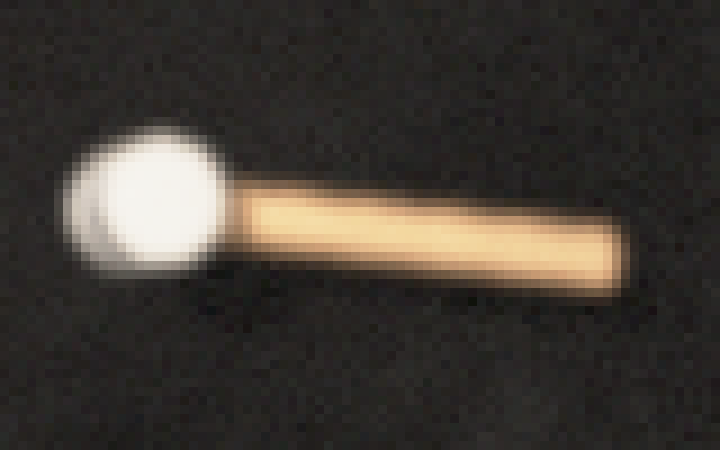

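View pics/mzs.png

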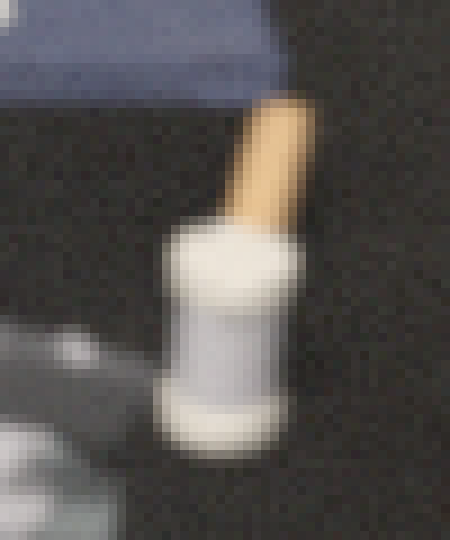

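```bash
cat > go.py <<'E'
import sys,numpy as np
from rig import ctrl
from h import R
s=ctrl.sense(); M=R.from_quat(s["ee_rot"],scalar_first=True).as_matrix()
np.set_printoptions(precision=4,suppress=True)
t=np.array([float(v) for v in sys.argv[1:4]])
print("az",np.arctan2(M[1,0],M[0,0]),"tool y",M[:,1],"pos",s["eef_pos"],"F",s["force"],"t",s["time_s"],"grip",s["grip_width"])
print("offset m",M.T@(t-s["eef_pos"])/1000)
E
python3 go.py 442.4 -359.6 120; python3 - <<'E'
from push import *
print(P(p,[p[3],-125,162]), plane("top",376,181,0))
E
```

```text
az -1.3190018232654381 tool y [-0.0099  0.031  -0.9995] pos [ 471.2508 -289.1197  251.7864] F [-0.025   0.2024  0.4217] t 6.4167 grip 0.0012125034702948725
offset m [ 0.0653  0.1298 -0.0453]
[[ 600.76 -133.89  162.  ]] [ 712.58 -351.09    0.  ]
```

Emit:
{"fn": "jog_arm", "kwargs": {"targets": [{"offset": [0.01,0.0,-0.01],"yaw": -0.12},{"offset": [0.02,0.0,-0.02],"yaw": -0.24},{"offset": [0.03,0.01,-0.03],"yaw": -0.36},{"offset": [0.04,0.03,-0.035],"yaw": -0.48},{"offset": [0.05,0.05,-0.04],"yaw": -0.6},{"offset": [0.06,0.07,-0.045],"yaw": -0.72},{"offset": [0.065,0.09,-0.045],"yaw": -0.84},{"offset": [0.065,0.11,-0.045],"yaw": -0.96},{"offset": [0.065,0.12,-0.045],"yaw": -1.08},{"offset": [0.065,0.13,-0.045],"yaw": -1.186},{"offset": [0.065,0.13,-0.045],"yaw": -1.186},{"offset": [0.065,0.13,-0.045],"yaw": -1.186}], "fingers": 0.06}}

```text
time_s: 7.42
eef_pos: [442.9, -358.2, 120.2]
ee_rot: [0.716, -0.695, 0.052, -0.043]
force: [0.2, 0.2, -0.0]
grip_width: 0.707
```

```bash
python3 go.py 442.4 -359.6 34; python3 - <<'E'
from rig import ctrl
import cv2
for n,(r0,r1,c0,c1) in {"top":(200,300,340,440),"side":(110,210,290,390)}.items():
    c=ctrl.capture(n)["img"][:,:,::-1]; cv2.imwrite(f"pics/m1_{n}.png",cv2.resize(c[r0:r1,c0:c1],None,fx=5,fy=5,interpolation=cv2.INTER_CUBIC))
E
```

```text
az -0.13468042349098844 tool y [-0.0101  0.0312 -0.9995] pos [ 442.8809 -358.2115  120.2159] F [ 0.2278  0.1586 -0.0435] t 7.4167 grip 0.7065571619800276
offset m [ 0.0009  0.0861 -0.004 ]
```

View pics/m1_side.png

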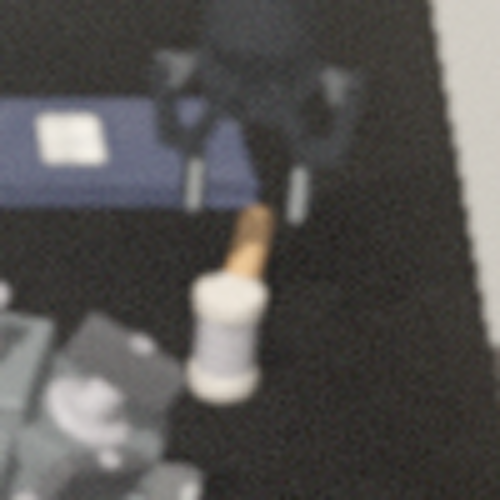

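View pics/m1_top.png

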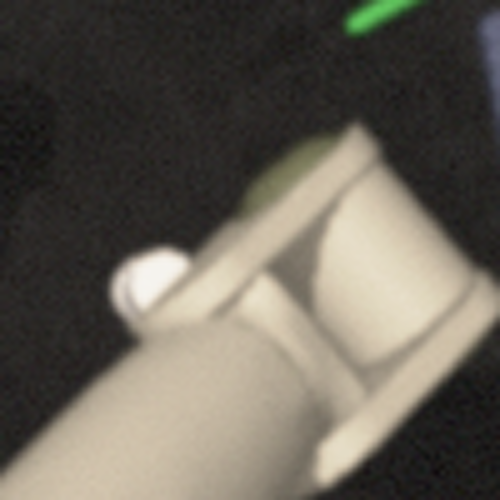

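The fingers straddle the handle, so I descend and close.

Emit:
{"fn": "jog_arm", "kwargs": {"targets": [{"offset": [0.001,0.035,-0.003],"yaw": 0},{"offset": [0.001,0.065,-0.004],"yaw": 0},{"offset": [0.001,0.08,-0.004],"yaw": 0},{"offset": [0.001,0.086,-0.004],"yaw": 0},{"offset": [0.001,0.086,-0.004],"yaw": 0}]}}

```text
time_s: 7.93
eef_pos: [442.7, -360.2, 34.5]
ee_rot: [0.716, -0.695, 0.052, -0.044]
force: [0.5, 0.1, -0.6]
grip_width: 0.702
```

Emit:
{"fn": "jog_arm", "kwargs": {"targets": [{"offset": [0,0,0],"yaw": 0},{"offset": [0,0,0],"yaw": 0},{"offset": [0,0,0],"yaw": 0},{"offset": [0,0,0],"yaw": 0},{"offset": [0,0,0],"yaw": 0},{"offset": [0,0,0],"yaw": 0},{"offset": [0,0,0],"yaw": 0}], "fingers": 0, "grip_force": 110}}

```text
time_s: 8.52
eef_pos: [443.3, -360.8, 36.0]
ee_rot: [0.715, -0.695, 0.052, -0.045]
force: [0.5, 0.5, 6.8]
grip_width: 0.217
```

```bash
python3 go.py 594 -180 260
```

```text
az -0.13640022780253175 tool y [-0.0076  0.0286 -0.9996] pos [ 443.3083 -360.8436   35.9872] F [0.4908 0.4744 6.8494] t 8.5167 grip 0.21738196184125474
offset m [ 0.1221 -0.2199  0.2057]
```

Emit:
{"fn": "jog_arm", "kwargs": {"targets": [{"offset": [0,-0.02,0.0],"yaw": 0},{"offset": [0,-0.05,0.0],"yaw": 0},{"offset": [0,-0.085,0.0],"yaw": 0},{"offset": [0.0,-0.12,0.0],"yaw": 0},{"offset": [0,-0.15,0.0],"yaw": 0},{"offset": [0,-0.17,0.0],"yaw": 0},{"offset": [0,-0.18,0.0],"yaw": 0},{"offset": [0,-0.18,0.0],"yaw": 0}]}}

```text
time_s: 9.18
eef_pos: [445.0, -366.4, 217.7]
ee_rot: [0.714, -0.696, 0.051, -0.046]
force: [-0.3, 0.2, -4.5]
grip_width: 0.216
```

```bash
python3 go.py 594.7 -180 230; python3 - <<'E'
from rig import ctrl
import cv2
for n,(r0,r1,c0,c1) in {"side":(70,210,260,400)}.items():
    c=ctrl.capture(n)["img"][:,:,::-1]; cv2.imwrite(f"pics/m2_{n}.png",cv2.resize(c[r0:r1,c0:c1],None,fx=4,fy=4,interpolation=cv2.INTER_CUBIC))
E
```

```text
az -0.13642638415956285 tool y [-0.0056  0.0258 -0.9997] pos [ 445.0131 -366.4058  217.7036] F [-0.2549  0.1555 -4.4888] t 9.1833 grip 0.21567213594712475
offset m [ 0.1228 -0.0083  0.2053]
```

View pics/m2_side.png

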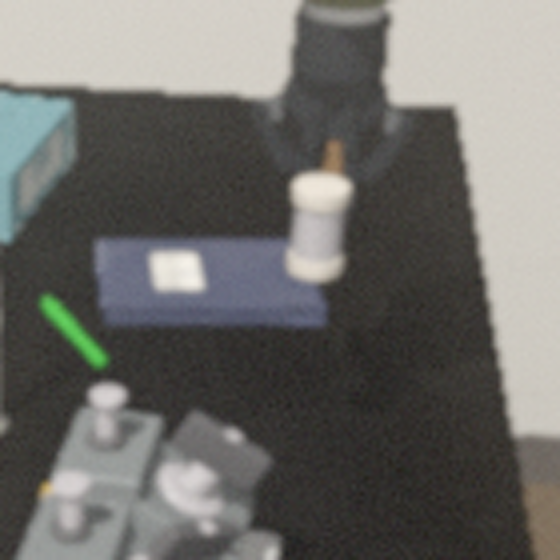

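Emit:
{"fn": "jog_arm", "kwargs": {"targets": [{"offset": [0.012,-0.012,0.02],"yaw": 0},{"offset": [0.03,-0.012,0.05],"yaw": 0},{"offset": [0.05,-0.012,0.083],"yaw": 0},{"offset": [0.07,-0.012,0.117],"yaw": 0},{"offset": [0.09,-0.012,0.15],"yaw": 0},{"offset": [0.108,-0.012,0.18],"yaw": 0},{"offset": [0.118,-0.012,0.198],"yaw": 0},{"offset": [0.122,-0.01,0.204],"yaw": 0},{"offset": [0.122,-0.008,0.205],"yaw": 0},{"offset": [0.122,-0.008,0.205],"yaw": 0}]}}

```text
time_s: 10.07
eef_pos: [592.6, -179.9, 225.7]
ee_rot: [0.716, -0.695, 0.053, -0.044]
force: [0.0, -0.1, -3.3]
grip_width: 0.216
```

```bash
python3 go.py 594.7 -180 200; python3 snap.py 6 side top
```

```text
az -0.13638586446143378 tool y [-0.011   0.0296 -0.9995] pos [ 592.6359 -179.9062  225.6614] F [ 0.0269 -0.1274 -3.2794] t 10.0667 grip 0.21583903655461872
offset m [ 0.0024  0.0256 -0.0005]
[ 592.61771985 -180.83681918  226.9195018 ] [-0.78026653 -0.52347899 -4.39890051] [-0.18135288  0.03161019  0.01979009] 10.1667 [-0.49325279  0.54890155  1.2047086   0.02134365  1.40976701 -0.35881071]
```

View pics/side6.png

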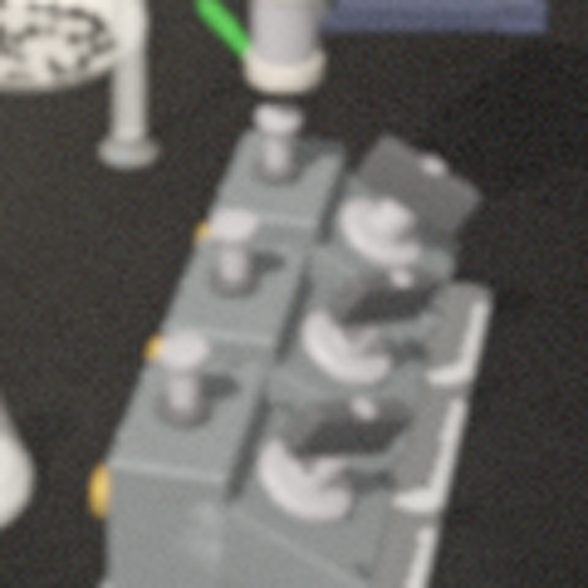

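View pics/top6.png

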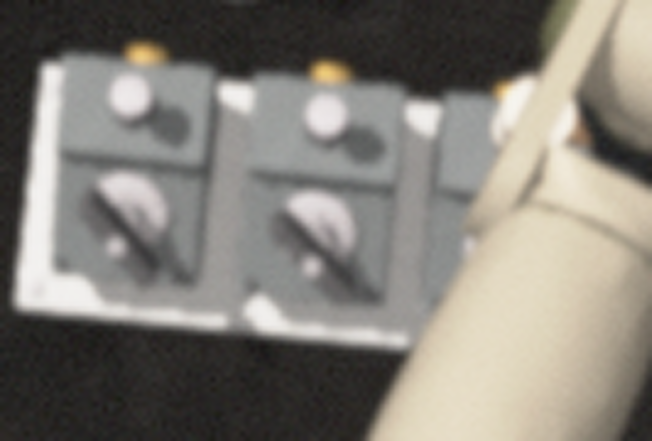

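Emit:
{"fn": "jog_arm", "kwargs": {"targets": [{"offset": [0.004,0.005,0],"yaw": 0},{"offset": [0.004,0.012,0],"yaw": 0},{"offset": [0.004,0.018,0.0],"yaw": 0},{"offset": [0.004,0.024,0],"yaw": 0},{"offset": [0.004,0.024,0],"yaw": 0}]}}

```text
time_s: 10.58
eef_pos: [595.7, -180.6, 201.0]
ee_rot: [0.716, -0.695, 0.054, -0.044]
force: [0.5, 0.4, -3.6]
grip_width: 0.213
```

Emit:
{"fn": "jog_arm", "kwargs": {"targets": [{"offset": [0,0.003,0],"yaw": 0},{"offset": [0,0.006,0],"yaw": 0},{"offset": [0,0.009,0.0],"yaw": 0},{"offset": [0,0.012,0],"yaw": 0}]}}

```text
time_s: 10.92
eef_pos: [595.9, -180.7, 190.0]
ee_rot: [0.715, -0.695, 0.053, -0.045]
force: [-1.9, -2.8, 5.2]
grip_width: 0.215
```

Emit:
{"fn": "jog_arm", "kwargs": {"targets": [{"offset": [0,0.003,0],"yaw": 0},{"offset": [0,0.006,0],"yaw": 0},{"offset": [0,0.009,0.0],"yaw": 0},{"offset": [0,0.011,0],"yaw": 0}]}}

```text
time_s: 11.25
eef_pos: [595.9, -180.6, 179.2]
ee_rot: [0.715, -0.696, 0.053, -0.045]
force: [-1.1, -2.9, 5.5]
grip_width: 0.211
```

Emit:
{"fn": "jog_arm", "kwargs": {"targets": [{"offset": [0,0.002,0],"yaw": 0},{"offset": [0,0.004,0],"yaw": 0},{"offset": [0,0.005,0.0],"yaw": 0}]}}

```text
time_s: 11.5
eef_pos: [596.2, -181.1, 177.4]
ee_rot: [0.714, -0.696, 0.052, -0.046]
force: [-9.2, -2.5, 27.2]
grip_width: 0.219
```

Emit:
{"fn": "jog_arm", "kwargs": {"targets": [{"offset": [0,-0.01,0],"yaw": 0},{"offset": [0,-0.03,0],"yaw": 0},{"offset": [0,-0.055,0],"yaw": 0},{"offset": [-0.01,-0.065,-0.01],"yaw": 0},{"offset": [-0.03,-0.065,-0.04],"yaw": 0},{"offset": [-0.05,-0.065,-0.075],"yaw": 0},{"offset": [-0.07,-0.065,-0.11],"yaw": 0},{"offset": [-0.09,-0.065,-0.145],"yaw": 0},{"offset": [-0.11,-0.065,-0.175],"yaw": 0},{"offset": [-0.12,-0.065,-0.19],"yaw": 0},{"offset": [-0.122,-0.065,-0.195],"yaw": 0}]}}

```text
time_s: 12.42
eef_pos: [446.1, -361.3, 237.6]
ee_rot: [0.715, -0.696, 0.054, -0.047]
force: [-0.1, 0.3, -3.9]
grip_width: 0.219
```

```bash
python3 go.py 447 -363 60; python3 snap.py 7 side top; python3 - <<'E'
from rig import ctrl
import cv2
for n,(r0,r1,c0,c1) in {"side":(70,210,260,400)}.items():
    c=ctrl.capture(n)["img"][:,:,::-1]; cv2.imwrite(f"pics/m7_{n}.png",cv2.resize(c[r0:r1,c0:c1],None,fx=4,fy=4,interpolation=cv2.INTER_CUBIC))
E
```

```text
az -0.14191375268203482 tool y [-0.0077  0.0269 -0.9996] pos [ 446.0871 -361.2585  237.6185] F [-0.0814  0.3032 -3.9277] t 12.4167 grip 0.21913609356007396
offset m [ 0.0032  0.1775 -0.0061]
[ 448.06010135 -359.54227176  237.91084596] [-0.4455383   1.34531613 -3.28175015] [-0.13479453 -0.02722968  0.00290716] 12.5167 [-0.88513721  0.44181234  1.34143356  0.0121436   1.38359939 -0.7473577 ]
```

View pics/side7.png

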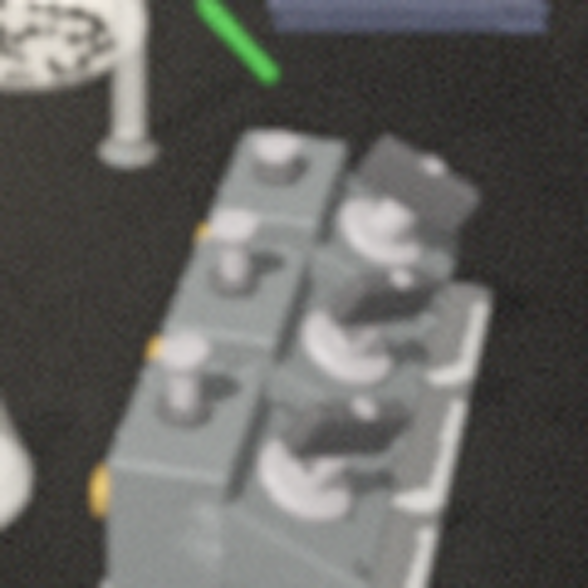

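View pics/m7_side.png

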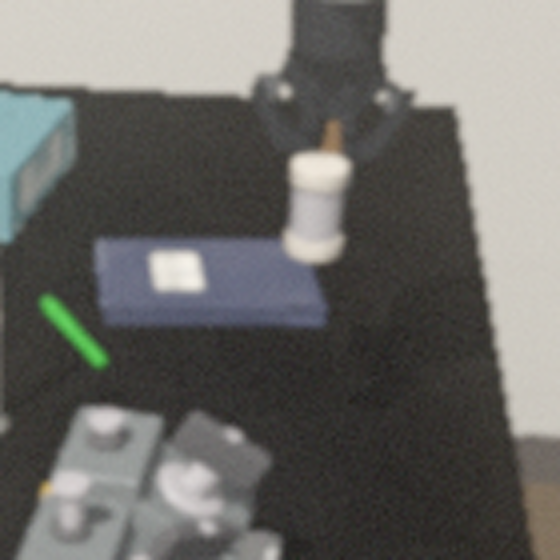

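View pics/top7.png

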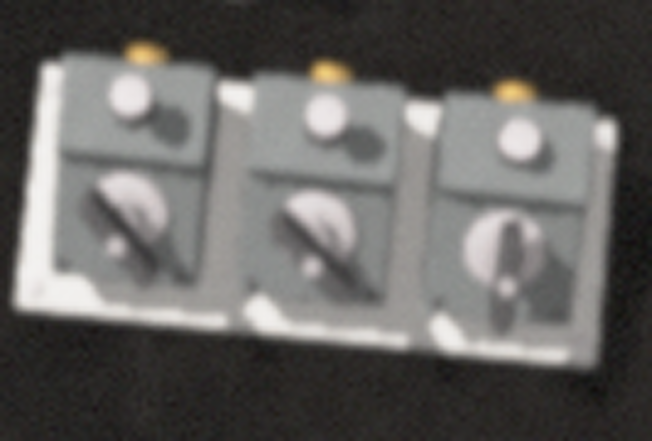

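```bash
python3 - <<'E'
from h import *
import cv2
for z in (162,145,144,142): print(z,proj("side",[599.5,-134.5,z]),proj("top",[599.5,-134.5,z]))
a=cv2.imread("pics/side5.png",0); b=cv2.imread("pics/side7.png",0)
# head top bright template
t=a[98:132,250:308]; r=cv2.matchTemplate(b[95:190,240:320],t,cv2.TM_CCOEFF_NORMED); _,v,_,l=cv2.minMaxLoc(r); print(v,l[0]-10,l[1]-3, (l[1]-3)/4.9)
for im in (a,b):
    m=im[95:175,250:308]>178; yy,xx=np.nonzero(m); print(yy.min(),yy.max(),yy.mean(),xx.mean(),len(yy))
E
```

```text
162 [[287.60604501 167.61165078]] [[318.48391686 207.11853138]]
145 [[287.42573947 172.64352238]] [[317.99960789 207.92745266]]
144 [[287.41520626 172.93747759]] [[317.97143259 207.9745127 ]]
142 [[287.39416399 173.52471412]] [[317.91518519 208.06846041]]
0.9046218991279602 -4 30 6.122448979591836
11 69 32.75796812749004 26.656374501992033 1004
41 65 51.96300863131936 25.228113440197287 811
```

The loose plug's pin is 6.1 px lower in the side view, and 5.9 px is expected for 20 mm. The other pins and handles are unchanged. Now I return the mallet.

Emit:
{"fn": "jog_arm", "kwargs": {"targets": [{"offset": [0,0.03,-0.001],"yaw": 0},{"offset": [0,0.065,-0.002],"yaw": 0},{"offset": [0,0.1,-0.003],"yaw": 0},{"offset": [0,0.135,-0.004],"yaw": 0},{"offset": [0,0.16,-0.005],"yaw": 0},{"offset": [0,0.18,-0.005],"yaw": 0},{"offset": [0,0.188,-0.005],"yaw": 0},{"offset": [0,0.188,-0.005],"yaw": 0}]}}

```text
time_s: 13.23
eef_pos: [447.0, -356.9, 48.3]
ee_rot: [0.716, -0.695, 0.052, -0.045]
force: [-0.1, 0.6, -4.1]
grip_width: 0.21
```

```bash
python3 go.py 447 -363 36; python3 - <<'E'
from rig import ctrl
import cv2
for n,(r0,r1,c0,c1) in {"side":(110,210,290,390)}.items():
    c=ctrl.capture(n)["img"][:,:,::-1]; cv2.imwrite(f"pics/m8_{n}.png",cv2.resize(c[r0:r1,c0:c1],None,fx=5,fy=5,interpolation=cv2.INTER_CUBIC))
E
```

```text
az -0.13704453142963266 tool y [-0.0087  0.0299 -0.9995] pos [ 447.009  -356.8694   48.3272] F [-0.1011  0.6499 -4.1113] t 13.2333 grip 0.2100973583197863
offset m [ 0.001   0.0121 -0.0064]
```

View pics/m8_side.png

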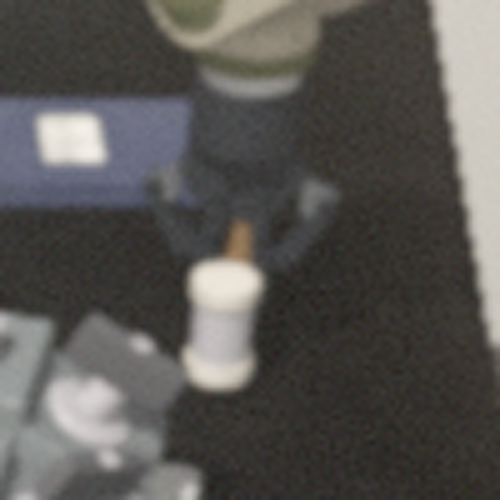

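Upright, about 12 mm above the bench. I lower it slowly.

Emit:
{"fn": "jog_arm", "kwargs": {"targets": [{"offset": [0,0.003,0],"yaw": 0},{"offset": [0,0.006,0],"yaw": 0},{"offset": [0,0.009,0],"yaw": 0},{"offset": [0,0.011,0],"yaw": 0},{"offset": [0,0.011,0],"yaw": 0}]}}

```text
time_s: 13.7
eef_pos: [447.3, -357.4, 38.9]
ee_rot: [0.715, -0.696, 0.052, -0.045]
force: [0.9, 0.7, -4.1]
grip_width: 0.213
```

Emit:
{"fn": "jog_arm", "kwargs": {"targets": [{"offset": [0,0.002,0],"yaw": 0},{"offset": [0,0.003,0],"yaw": 0},{"offset": [0,0.004,0],"yaw": 0},{"offset": [0,0.004,0],"yaw": 0}]}}

```text
time_s: 14.03
eef_pos: [447.4, -357.7, 36.0]
ee_rot: [0.715, -0.696, 0.052, -0.046]
force: [-3.7, 0.8, 7.2]
grip_width: 0.219
```

Contact with the bench is the same as when I picked it up (z = 36.0), so I release.

Emit:
{"fn": "jog_arm", "kwargs": {"targets": [{"offset": [0,0,0],"yaw": 0},{"offset": [0,0,0],"yaw": 0},{"offset": [0,0,0],"yaw": 0},{"offset": [0,0,0],"yaw": 0},{"offset": [0,0,0],"yaw": 0}], "fingers": 0.06, "grip_force": 40}}

```text
time_s: 14.45
eef_pos: [447.4, -357.7, 36.0]
ee_rot: [0.715, -0.696, 0.052, -0.046]
force: [-0.5, 0.2, -0.2]
grip_width: 0.704
```

```bash
python3 go.py 447 -359 120; python3 - <<'E'
from rig import ctrl
import cv2
for n,(r0,r1,c0,c1) in {"side":(110,210,290,390)}.items():
    c=ctrl.capture(n)["img"][:,:,::-1]; cv2.imwrite(f"pics/m9_{n}.png",cv2.resize(c[r0:r1,c0:c1],None,fx=5,fy=5,interpolation=cv2.INTER_CUBIC))
E
```

```text
az -0.13737993476035523 tool y [-0.0065  0.0272 -0.9996] pos [ 447.4409 -357.6671   36.0038] F [-0.4614  0.1812 -0.1605] t 14.45 grip 0.704288185599053
offset m [-0.0011 -0.084   0.0008]
```

View pics/m9_side.png

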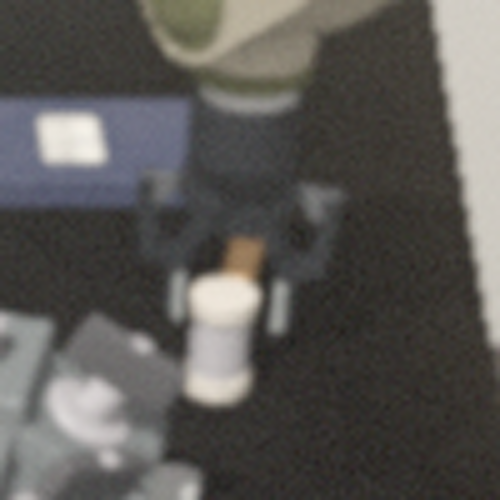

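The mallet stands and the fingers are clear on both sides. I retract straight up, then away from it.

Emit:
{"fn": "jog_arm", "kwargs": {"targets": [{"offset": [0,-0.01,0],"yaw": 0},{"offset": [0,-0.03,0],"yaw": 0},{"offset": [0,-0.06,0],"yaw": 0},{"offset": [0,-0.1,0],"yaw": 0},{"offset": [0,-0.14,0],"yaw": 0},{"offset": [0,-0.18,-0.0],"yaw": 0},{"offset": [-0.03,-0.2,-0.03],"yaw": 0},{"offset": [-0.06,-0.2,-0.06],"yaw": 0},{"offset": [-0.09,-0.2,-0.09],"yaw": 0},{"offset": [-0.1,-0.2,-0.12],"yaw": 0},{"offset": [-0.1,-0.2,-0.12],"yaw": 0},{"offset": [-0.1,-0.2,-0.12],"yaw": 0}]}}

```text
time_s: 15.5
eef_pos: [332.1, -469.2, 234.2]
ee_rot: [0.715, -0.696, 0.052, -0.047]
force: [1.5, 0.8, -0.8]
grip_width: 0.709
```

```bash
python3 go.py 0 0 0; python3 - <<'E'
from rig import ctrl
import cv2
for n in ("side","top"):
    c=ctrl.capture(n)["img"][:,:,::-1]; cv2.imwrite(f"pics/f_{n}.png",c)
E
```

```text
az -0.1401990784903446 tool y [-0.0064  0.0272 -0.9996] pos [ 332.0762 -469.2356  234.1826] F [ 1.5015  0.7614 -0.8041] t 15.5 grip 0.7085119461671959
offset m [-0.392   0.249   0.4119]
```

View pics/f_side.png

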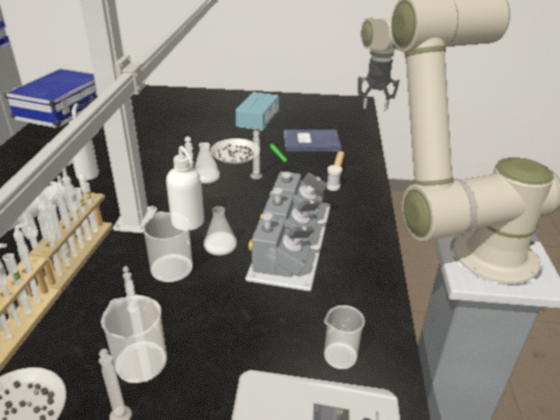

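View pics/f_top.png

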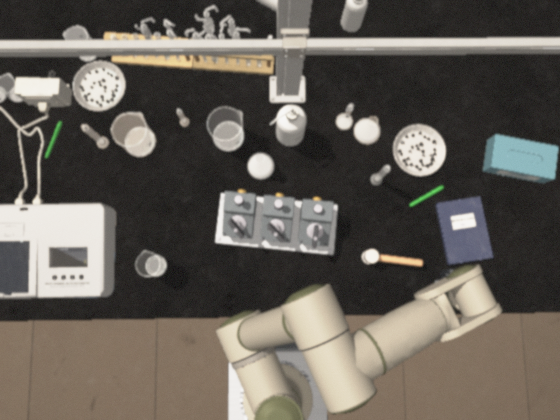

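The mallet stands at top (371,257), the glassware is where it was, and the arm is clear. I'm handing in.

```bash
python3 -c "
from rig import ctrl
print(ctrl.finish_job())"
```

```text
the job is handed in; nothing more can be done
None
```

I turned the loose plug home, knocked down the pin behind it, stood the mallet back on its face and handed the job in. No verdict was reported.

- **Plug:** The loose one was the right-hand plug (towards -y). It gave to a light push of about 8–10 N, and I turned it clockwise until it came up hard at about 35 N. The top view shows its bar lying along the plate's x axis. I found it on the first try, so I never touched the other two handles to confirm they are tight.
- **Pin:** I pressed the pin behind it down with the mallet until it stopped at about 27 N, after about 20 mm of travel. It dropped 6.1 px in the side view, where 20 mm should be 5.9 px. The other two pins and handles look unchanged.
- **Mallet:** I put it back on the bench at the same gripper height it was picked up from. The last pictures show it standing upright.
- **Glassware and arm:** The last pictures show the glassware where it started and the arm clear of everything. The run took 15.6 s of the 72 s allowed.

One small thing was off: the tool tilted about 0.03 rad during the push and stayed that way, which did not affect the later steps.

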